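Pop a table token out of the dispenser and trap it on the chute

ROBOT

A 6-joint arm with a two-finger parallel gripper is mounted at the origin on the work surface. World frame = base frame: x ahead of the robot, y to its left, z up, the work surface at z = 0. Lengths are in mm, angles in rad, forces in N, time in s.
With the tool pointing down it reaches from about 350 to 975 mm from the base axis. Payload 7.1 kg.
Tool frame: the origin (TCP) lies at the very end of the fingers, on their centre line; the grasp point (between the pads) lies 19 mm behind it; x points along the fingers, y is the direction in which the jaws open and shut, and the axes are right-handed (so a half turn about x gives the same grasp; the last joint's range is limited). The gripper opens to 88 mm and grips with 3 to 60 N. Pads are 20 mm wide; open, the fingers measure 115 mm over their backs; the gripper's body (75 mm by 178 mm) begins 61 mm behind the grasp point.
Start: joints at [1.317, 0.423, 1.63, -0, 1.089, -0.019], TCP at [145.374, 607.841, 222.675] pointing down, gripper open.
Joint ranges: [-3, 3], [-0.9, 2.11], [0.09, 2.58], [-1.31, 4.45], [0.11, 2.69], [-2.54, 2.54]. Speed limits (rad/s): [2.39, 2.39, 3.01, 3.14, 3.14, 3.14].

INTERFACE

Orientations are given as a rotation vector (axis times angle).
In Python, from workcell import ctrl gives the robot as it stands. The module is installed in compiled form; this text tells all that it offers.
- The arm moves only by the tool carry_out, never from a script. Its argument "commands" is a list of rows, each a list of 6 numbers: the shift along the tool's x, y, z in m, then the turn, a rotation vector about the tool's x, y, z in degrees. In form: [[tx, ty, tz, rx, ry, rz], ...]. A call has 1 to 8 rows; each row shifts and turns the pose as measured when the row begins, along the tool's axes as they then stand; what a row does not reach is not made up. A row lasts 1/8 s, in which the tool goes at most 62.5 mm and 10.7 degrees, less where a joint would pass 70% of its speed; a pose out of reach is approached as far as the arm can. A call with a gripper value outside its range is refused whole. "grip" is the closure, from 0 (fully open) to 1 (shut), set as the call begins (left out, the last holds). The fingers move at their own pace and stop on an object; the grip force is fixed at half the most. Time passes only in rows, so rows that do not move let the fingers close. It gives the time, the measured TCP pose, the force and the opening at its end, in the units of the state.
- ctrl.get_obs(): the state, without advancing time (a new reading comes with each control period).
- ctrl.get_image(name): name is "side" or "top"; returns a dict with "pixels" (420x560x3 uint8, blue, green, red), "intrinsics" (3x3 intrinsics, pixels), "rvec" (rotation vector, rad) and "tvec" (3), from world to camera coordinates, as OpenCV has them. Camera axes: x right, y down, z forward; pixel columns grow to the right and rows downward; lengths in mm; the calibration is good to about 2 mm. A picture is of the moment at which its call begins. There is no depth.
- ctrl.close_job(): hands the job in, once; it reports no verdict.
The state is a dict: "t": time; "qpos": joint angles; "qvel": joint speeds; "joint_torque": joint torques, N m; "ee_pos": TCP position; "orientation": TCP orientation; "ft_force": force on the tool from outside, world axes, zero at the start; "moment": the same for the moment, N m; "width": finger opening in mm.
Only numpy, scipy, OpenCV 4.12 (cv2) and the standard library are available. Lean on these libraries where they do the work, as an engineer would, in place of code of your own. Each camera call takes 0.05 s, during which the arm holds its last target. There are 200 camera calls.

TASK

At the cake counter, press the plunger of the table-token dispenser fully down with one finger so that the metal token pops up out of its pocket, and stop the token with the other finger before it slides off the end of the chute towards the customer. Do not pinch, lift or carry the token and leave everything else on the counter alone; finish while still holding the token back on the chute with the finger, more than half out of its pocket and with all of it still on the chute.

Things in the scene. Friction and masses are not known exactly. Their poses are not given: they have to be found in the camera images.
- dispenser: fixed countertop token dispenser, black and bare metal, about 196 x 110 mm in plan, 92 mm high at the back. Origin: on the counter under its middle; its x axis points, in plan, down the chute to its low open end, y to the side where the plunger stands, z up. The chute's centre line lies over the x axis.
- chute: slippery polished metal chute, falling at 22 degrees. Origin: on its floor at the pocket's lip, on the centre line, 33 mm behind the dispenser's origin, 59 mm above the counter; x down the slope along the floor, z square off the floor. The floor runs from x = 0 to the open end at x = 120 mm, 47 mm wide between 4 mm thick side walls that rise 6 mm off it.
- chute_lip (a point): the lip (chute's origin). Behind it lies the pocket, 51 mm long and 6 mm deep below floor level, with a back wall rising 12 mm above floor level
- chute_end (a point): middle of the open lower edge of the chute floor, 14 mm above the counter; anything let go on the chute slides over it within about half a second
- chute_across (a point): point on the centre line of the chute floor straight across from the plunger (50 mm in -y of the dispenser), 38 mm above the counter, 55 mm down the slope from the lip. With the plunger fully down its top is 8 mm higher than this point, so one finger can press while the other stands here as a stop, just off the floor
- plunger_top (a point): centre of the top of the round steel plunger cap, 30 mm in diameter; moves with the plunger. At rest 56 mm above the counter, at x 18, y 50 mm from the dispenser's origin. The black tower under it is 46 x 46 mm, with a flat collar up to 42 mm high. Between cap and chute stands only the chute's side wall (outer face 27.5 mm from the centre line)
- plunger (a joint): downward travel of the plunger in m: 0 up (at rest), 0.010 fully down. Sprung: about 3 N to start, 8 to 9 N to hold fully down; it returns when let go. It raises the floor of the pocket by 0.75 of its travel, so the token clears the lip at about 0.008 and at once slides down the chute.
- token: the token to pop: a plain square block of bare aluminium, 44 x 44 x 18 mm, a dark disc on top, about 0.11 kg, loose in the pocket, front face at the lip, top about 12 mm above floor level. Origin: centre of its underside; z through its thickness, x downhill. In the pocket its origin is at x = -22, z = -6 mm in the chute's frame.
- spare_token: a second identical loose metal token, 44 x 44 x 18 mm, lying beside the dispenser; a bystander, leave it alone. Origin: centre of its underside
- teaspoon: steel teaspoon, 150 mm long, lying flat; a bystander, leave it alone. Origin: on its underside near the middle
- mint_tin: flat white tin, 85 x 55 x 22 mm; a bystander, leave it alone. Origin: centre of its underside
- mug: white mug, 76 mm wide, 85 mm high; a bystander, leave it alone. Origin: centre of its underside
- syrup: amber syrup bottle, 64 mm wide, 200 mm high; a bystander, leave it alone. Origin: centre of its underside
- jar: glass jar, 72 mm wide, 100 mm high; a bystander, leave it alone. Origin: centre of its underside
- bowl: white sugar bowl, 110 mm wide, 45 mm high; a bystander, leave it alone. Origin: centre of its underside
- espresso_cup: white espresso cup, 60 mm wide, 58 mm high; a bystander, leave it alone. Origin: centre of its underside
There are look-alikes about, which are no part of the job. What is shaped like the token but yellow is not meant.

How it is judged (in metres and radians):
On the way, in this order (a step that is already met when the one before it is completed fails the run):
1. the plunger is pressed down (more than 8 mm of its 10 mm) (value of joint plunger above 0.008 m).
2. the popped token is stopped on the chute by a finger (x of token in the frame of chute between 0.005 and 0.098 m and z of token in the frame of chute between -0.005 and 0.01 m and linear speed of token below 0.02 m/s and contact force between token and the fingers above 0.03 N), for 0.3 s.
At the end, for the whole second after the job is handed in: The token rests (under 20 mm/s) on the chute floor (underside -5 to +10 mm from it), more than half out of the pocket (centre over 5 mm past the lip) and wholly on the chute (centre under 98 mm past the lip), held back by a finger touching it (over 0.03 N) (all of step 2); the arm keeps its last pose, push and grip.
It fails at once if the token slides off the end of the chute or falls off it (x of token in the frame of chute above 0.11 m or z of token in the frame of chute below -0.02 m).
It fails at once if the token is lifted or carried (more than 20 mm off the chute floor) (z of token in the frame of chute above 0.02 m).
It fails at once if a bystander is disturbed (moved more than 15 mm) (distance of any of spare_token, teaspoon, mint_tin, mug, syrup, jar, bowl, espresso_cup from where it was at the start of the episode above 0.015 m).
It also fails if it takes over 29 s, if anything falls off the work surface, if the arm or the gripper's body presses on something with over 40 N, if the wrist force passes 120 N, or if a joint passes its speed limit or range.

## Working session

There is one attempt and no reset: what is moved stays moved. The work goes in short steps, Python scripts to look and compute and a tool call to move; the robot and the scene stay as the last step left them, time stands still between calls to the robot, and variables do not carry over. Pictures are saved under pics/ and viewed, about 8 in all and at most 12, crops included, and the job is handed in when it is done.

Besides the shell and the picture viewer there is one more tool, called as name(argument=value, ...), one argument or row to a line, values as JSON. carry_out: Moves the arm, as the interface text tells. Its arguments: {"type":"object","properties":{"commands":{"type":"array"},"grip":{"type":"number"}},"required":["commands"]}

```bash
mkdir -p pics; cat > h.py <<'E'
import numpy as np, cv2
from workcell import ctrl
def grab(n,f):
    d=ctrl.get_image(n); cv2.imwrite(f'pics/{f}.png',d['pixels'])
    np.savez(f'pics/{f}.npz',K=d['intrinsics'],r=d['rvec'],t=d['tvec'],p=d['pixels'])
    return d
def load(f):
    z=np.load(f'pics/{f}.npz'); return z
def ray(z,uv,h):
    K,r,t=z['K'],z['r'].ravel(),z['t'].ravel(); R=cv2.Rodrigues(r)[0]
    d=R.T@np.linalg.inv(K)@np.array([uv[0],uv[1],1.]); c=-R.T@t
    return c+d*(h-c[2])/d[2]
def proj(z,P):
    return cv2.projectPoints(np.float64(P).reshape(-1,1,3),z['r'],z['t'],z['K'],None)[0].reshape(-1,2)
E
python3 - <<'E'
from h import *
for n in('top','side'):
    grab(n,n+'0')
a=cv2.imread('pics/top0.png');b=cv2.imread('pics/side0.png')
o=ctrl.get_obs();print({k:np.round(o[k],3) for k in('t','ee_pos','orientation','ft_force','width')})
for n in('top0','side0'):
    z=load(n);R=cv2.Rodrigues(z['r'])[0];print(n,-R.T@z['t'].ravel(),z['K'])
E
```

```text
{'t': np.float64(0.1), 'ee_pos': array([145.253, 607.367, 221.976]), 'orientation': array([ 0.183,  1.563, -0.185]), 'ft_force': array([-0.334,  0.762, -0.582]), 'width': np.float64(87.78)}
top0 [ 483.08382417   -6.56994275 1206.78373574] [[404.67520443   0.         282.71016823]
 [  0.         404.67520443 215.05191746]
 [  0.           0.           1.        ]]
side0 [ 315.58562738 -844.26623369  816.35010894] [[430.80614964   0.         282.52587711]
 [  0.         430.80614964 209.45238068]
 [  0.           0.           1.        ]]
```

View pics/top0.png

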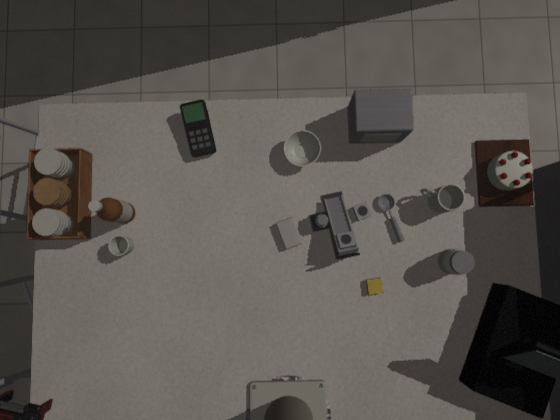

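View pics/side0.png

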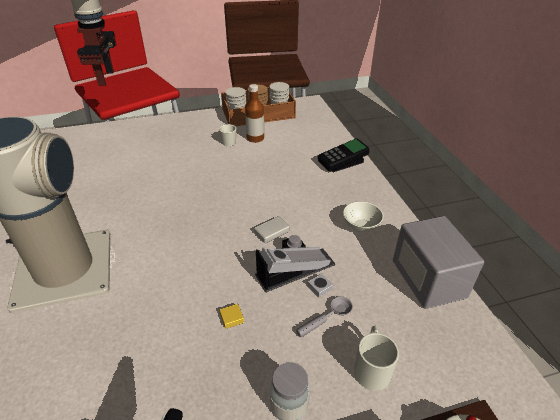

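The dispenser is at about (340,225) in the top view. Its token is at (346,240), the chute runs up-image to about (333,195) and the plunger is at (320,221). Spare token: (361,212). Yellow look-alike: (375,287). I'll enlarge to confirm.

```bash
python3 - <<'E'
from h import *
a=cv2.imread('pics/top0.png')[180:270,290:380];b=cv2.imread('pics/side0.png')[225:305,240:345]
A=cv2.resize(a,None,fx=6,fy=6,interpolation=cv2.INTER_CUBIC)
cv2.imwrite('pics/c1.png',cv2.convertScaleAbs(A,alpha=1.5,beta=10))
cv2.imwrite('pics/c2.png',cv2.convertScaleAbs(cv2.resize(b,None,fx=7,fy=7,interpolation=cv2.INTER_CUBIC),alpha=1.2))
E
```

```text
(no output)
```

View pics/c1.png

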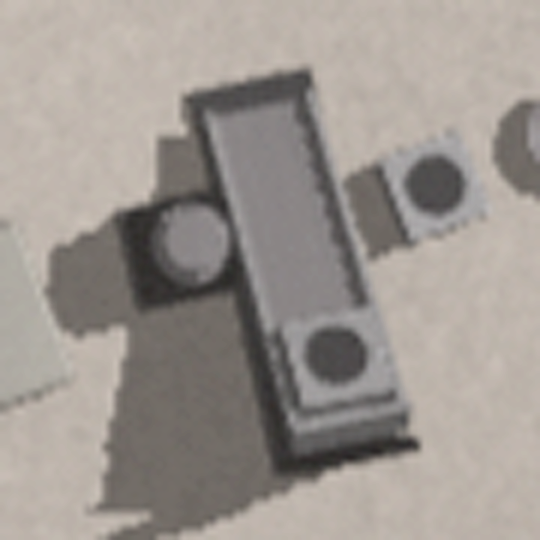

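View pics/c2.png

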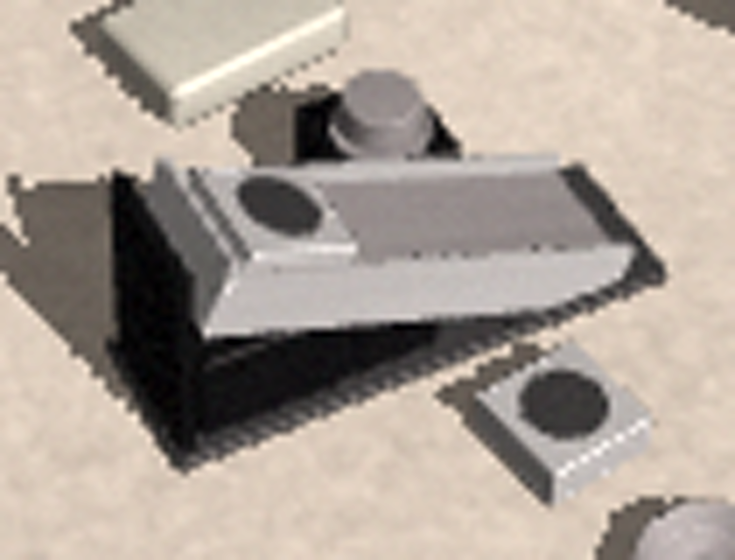

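The token is the grey block with a dark disc in the pocket, at crop (337,355), which is top view (346,239). The spare is the grey block lying on the counter beside the dispenser, and the other look-alike is yellow. Next I fit the dispenser pose from both views.

```bash
cat > fit.py <<'E'
from h import *
from scipy.optimize import least_squares
from scipy.spatial.transform import Rotation as Ro
c,s=np.cos(np.radians(22)),np.sin(np.radians(22))
ch=lambda x,y,z:[-33+x*c+z*s,y,59-x*s+z*c]
T=[([18,50,56],(193,240)),(ch(-22,0,12),(337,355)),(ch(120,23.5,0),(205,112)),(ch(120,-23.5,0),(298,96))]
S=[([18,50,56],(383,95)),(ch(-22,0,12),(280,205)),(ch(120,23.5,0),(562,170)),]
zt,zs=load('top0'),load('side0')
tp=np.array([(290+(u+.5)/6-.5,180+(v+.5)/6-.5) for _,(u,v) in T]);sp=np.array([(240+(u+.5)/7-.5,225+(v+.5)/7-.5) for _,(u,v) in S])
def W(p,P): 
    C,Sn=np.cos(p[2]),np.sin(p[2]); P=np.array(P,float); return np.c_[p[0]+C*P[:,0]-Sn*P[:,1],p[1]+Sn*P[:,0]+C*P[:,1],P[:,2]]
def f(p): return np.r_[(proj(zt,W(p,[a for a,_ in T]))-tp).ravel(),(proj(zs,W(p,[a for a,_ in S]))-sp).ravel()]
g=ray(zt,(340,225),30); r=least_squares(f,[g[0],g[1],0.2]);p=r.x
if __name__=='__main__':
    print(np.round(p,3),'residual px',np.round(r.fun.reshape(-1,2),2).tolist())
    for n,q in dict(plunger=[18,50,56],across=[18,0,38],mid=[22,25,46]).items(): print(n,W(p,[q])[0].round(1))
    o=ctrl.get_obs(); R=Ro.from_rotvec(o['orientation']); M=R.as_matrix()
    tgt=W(p,[[22,25,0]])[0]; tgt[2]=120
    print('tool axes',M.round(3).tolist())
    for sg in(1,-1):
        y=sg*np.array([-np.sin(p[2]),np.cos(p[2]),0]);x=np.array([0,0,-1.])
        G=np.c_[x,y,np.cross(x,y)]
        print(sg,'turn tool deg',np.degrees((R.inv()*Ro.from_matrix(G)).as_rotvec()).round(2))
    print('shift tool mm',(M.T@(tgt-o['ee_pos'])).round(1),o['ee_pos'],tgt)
E
python3 fit.py
```

```text
[ 5.59604e+02 -1.60390e+02  2.08000e-01] residual px [[0.29, -0.02], [0.15, -0.52], [0.97, 0.6], [0.89, -0.33], [-0.21, -0.68], [0.36, -0.74], [-0.92, -1.04]]
plunger [ 566.9 -107.8   56. ]
across [ 577.2 -156.7   38. ]
mid [ 576.  -131.4   46. ]
tool axes [[-0.0, 0.233, 0.973], [-0.001, 0.973, -0.233], [-1.0, -0.001, -0.0]]
1 turn tool deg [-2.536e+01 -2.000e-02  8.000e-02]
-1 turn tool deg [1.5464e+02 1.1000e-01 3.0000e-02]
shift tool mm [ 102.8 -618.1  590.8] [145.25326382 607.36668601 221.97623371] [ 575.97050715 -131.38824028  120.        ]
```

carry_out(
  commands=[
    [0,-0.044,0.042,0,0,0],
    [0,-0.044,0.042,0,0,0],
    [0,-0.044,0.042,0,0,0],
    [0,-0.044,0.042,0,0,0],
    [0,-0.044,0.042,0,0,0],
    [0,-0.044,0.042,0,0,0],
    [0,-0.044,0.042,0,0,0],
    [0,-0.044,0.042,0,0,0],
  ],
  grip=0.585,
)

```text
t: 1.1
ee_pos: [394.9, 178.4, 220.7]
orientation: [0.177, 1.563, -0.179]
ft_force: [1.2, 0.9, 0.7]
width: 36.6
```

```bash
python3 fit.py | tail -4
```

```text
tool axes [[0.0, 0.225, 0.974], [-0.001, 0.974, -0.225], [-1.0, -0.001, 0.001]]
1 turn tool deg [-2.489e+01  2.000e-02  8.000e-02]
-1 turn tool deg [ 1.5511e+02  1.1000e-01 -3.0000e-02]
shift tool mm [ 101.2 -261.   245.9] [394.88573283 178.35121053 220.72724741] [ 575.97050715 -131.38824028  120.        ]
```

carry_out(
  commands=[
    [0,-0.045,0.042,0,0,0],
    [0,-0.045,0.042,0,0,0],
    [0,-0.045,0.042,0,0,0],
    [0,-0.045,0.042,0,0,0],
    [0,-0.045,0.042,0,0,0],
    [0.03,0,0,-10,0,0],
    [0.03,0,0,-10,0,0],
    [0,0,0,-5,0,0],
  ],
)

```text
t: 2.1
ee_pos: [551.3, -98.7, 158.5]
orientation: [-0.17, 1.563, 0.168]
ft_force: [-0.2, 0.3, -0.8]
width: 36.6
```

```bash
python3 fit.py | tail -4
```

```text
tool axes [[0.002, -0.214, 0.977], [-0.001, 0.977, 0.214], [-1.0, -0.001, 0.001]]
1 turn tool deg [0.43 0.08 0.08]
-1 turn tool deg [-1.7957e+02 -1.3000e-01  1.3000e-01]
shift tool mm [ 38.5 -37.2  17. ] [551.32893198 -98.68114679 158.45219361] [ 575.97050715 -131.38824028  120.        ]
```

carry_out(
  commands=[
    [0,-0.037,0.017,0.4,0,0],
    [0.039,0,0,0,0,0],
    [0.035,0,0,0,0,0],
    [0,0,0,0,0,0],
  ],
)

```text
t: 2.6
ee_pos: [576.1, -132.3, 81.5]
orientation: [-0.165, 1.565, 0.164]
ft_force: [-0.6, -0.4, 0.2]
width: 36.4
```

```bash
python3 fit.py | tail -4; python3 - <<'E'
from h import *
for n in('top','side'): grab(n,n+'1')
a=cv2.imread('pics/top1.png')[180:270,290:380];b=cv2.imread('pics/side1.png')[195:305,240:345]
A=cv2.resize(a,(400,400),interpolation=cv2.INTER_CUBIC);B=cv2.resize(b,(400,419),interpolation=cv2.INTER_CUBIC)[:400]
cv2.imwrite('pics/c3.png',cv2.convertScaleAbs(np.hstack([A,B]),alpha=1.4,beta=10))
E
```

```text
tool axes [[-0.0, -0.208, 0.978], [-0.001, 0.978, 0.208], [-1.0, -0.001, -0.0]]
1 turn tool deg [ 0.08 -0.01  0.03]
-1 turn tool deg [-1.7992e+02 -5.0000e-02 -2.0000e-02]
shift tool mm [-38.5   0.9   0.1] [ 576.08518749 -132.33788094   81.50251984] [ 575.97050715 -131.38824028  120.        ]
```

View pics/c3.png

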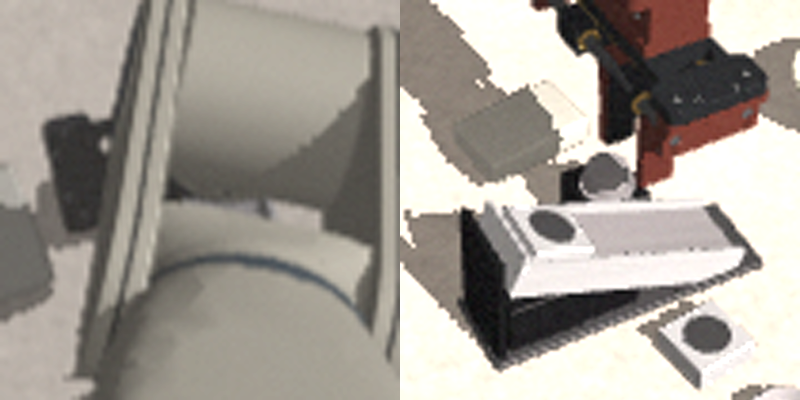

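The side view shows the gripper above the dispenser: the near (red) fingertip is at about crop (655,182) and the far one at about (617,140). I'll compare those with the projected tips.

```bash
python3 - <<'E'
from h import *
from fit import W,p
z=load('side1');s=400/105
o=ctrl.get_obs();e=o['ee_pos'];u=np.array([-np.sin(p[2]),np.cos(p[2]),0]);v=np.array([np.cos(p[2]),np.sin(p[2]),0])
P=[];L=[]
for sg in(1,-1):
    for k in(18.2,31.7):
        for x in(-10,10): P.append(e+sg*u*k+v*x)
q=proj(z,P); print(((q-[240,195])*s).round(0).tolist())
b=cv2.imread('pics/side1.png')[210:260,280:345]
B=cv2.resize(b,None,fx=10,fy=10,interpolation=cv2.INTER_CUBIC)
for a in q: cv2.circle(B,tuple(int(i) for i in ((a-[280,210])*10+5)),4,(0,255,0),-1)
cv2.imwrite('pics/c4.png',B)
E
```

```text
[[208.0, 141.0], [235.0, 131.0], [198.0, 128.0], [224.0, 118.0], [236.0, 176.0], [263.0, 166.0], [247.0, 190.0], [274.0, 179.0]]
```

View pics/c4.png

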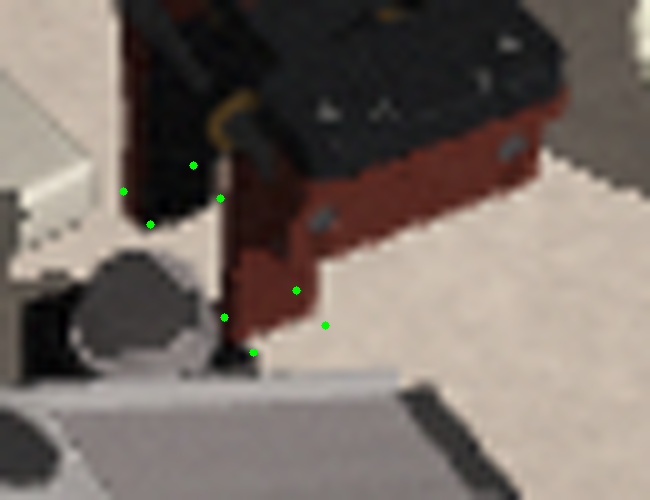

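The measured tips agree with the projected ones to about 1–2 mm, and the uphill side of the fingers is clear. Descending now.

carry_out(
  commands=[
    [0.015,0.001,0,0,0,0],
    [0.007,0,0,0,0,0],
    [0,0,0,0,0,0],
  ],
)

```text
t: 3.08
ee_pos: [579.7, -131.8, 63.8]
orientation: [-0.168, 1.556, 0.162]
ft_force: [-0.1, 0.5, -0.4]
width: 36.2
```

carry_out(
  commands=[
    [0.004,0,0,0,0,0],
    [0.004,0,0,0,0,0],
    [0,0,0,0,0,0],
  ],
)

```text
t: 3.45
ee_pos: [580.4, -132.0, 56.4]
orientation: [-0.168, 1.554, 0.161]
ft_force: [-0.6, 0.4, 4.4]
width: 36.5
```

carry_out(
  commands=[
    [0.004,0,-0.002,0,0,0],
    [0.004,0,-0.001,0,0,0],
    [0.004,0,-0.001,0,0,0],
  ],
)

```text
t: 3.82
ee_pos: [580.2, -132.3, 46.9]
orientation: [-0.167, 1.547, 0.16]
ft_force: [-0.3, 2.4, 10.7]
width: 36.6
```

carry_out(
  commands=[
    [0.002,0,0,0,0,0],
    [0.002,0,0,0,0,0],
    [0.002,0,0,0,0,0],
    [0.002,0,0,0,0,0],
  ],
)

```text
t: 4.32
ee_pos: [580.7, -132.2, 46.7]
orientation: [-0.168, 1.547, 0.161]
ft_force: [-6.2, 1.0, 20.7]
width: 36.4
```

```bash
python3 - <<'E'
from h import *
grab('side','side2')
b=cv2.imread('pics/side2.png')[215:305,240:345]
cv2.imwrite('pics/c5.png',cv2.resize(b,None,fx=7,fy=7,interpolation=cv2.INTER_CUBIC))
o=ctrl.get_obs();print(o['t'],o['ee_pos'],o['ft_force'])
E
```

```text
4.375 [ 580.70659191 -132.138034     46.63514097] [-6.52242606  0.61468599 20.2862921 ]
```

View pics/c5.png

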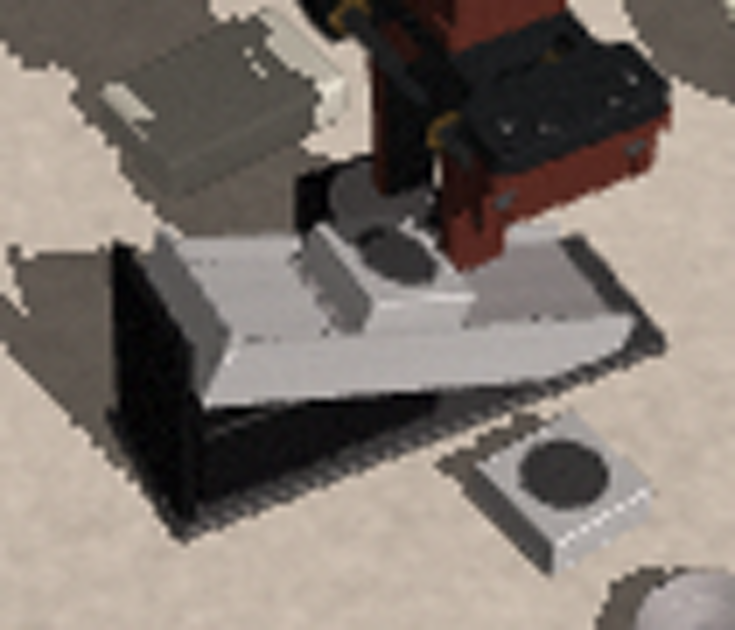

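The token has left the pocket and rests against the near finger: its disc is at crop (398,255) and the finger at (470,250). I'll let it settle for a moment, check the token's position, and then hand in.

carry_out(
  commands=[
    [0.001,0,0,0,0,0],
    [0.001,0,0,0,0,0],
    [0.001,0,0,0,0,0],
    [0.001,0,0,0,0,0],
  ],
)

```text
t: 4.88
ee_pos: [580.4, -132.1, 46.9]
orientation: [-0.168, 1.546, 0.161]
ft_force: [-3.4, 1.0, 11.8]
width: 36.5
```

```bash
python3 - <<'E'
from h import *
from fit import W,p,ch
grab('side','side3'); z=load('side3')
b2=load('side2')['p'][215:305,240:345];b3=z['p'][215:305,240:345]
print('max local change',np.abs(cv2.blur(b2,(3,3)).astype(int)-cv2.blur(b3,(3,3))).max())
g=cv2.cvtColor(b3,cv2.COLOR_BGR2GRAY)
uv=np.array([240+398.5/7-.5,215+255.5/7-.5])
for x in(0,10,15,20,25,30): print(x,(proj(z,W(p,[ch(x,0,18)]))[0]-uv).round(1))
o=ctrl.get_obs();print(o['t'],o['ee_pos'].round(1),o['ft_force'].round(1),o['width'])
E
```

```text
max local change 19
0 [-8.1 -0.3]
10 [-4.7 -0.6]
15 [-3.  -0.7]
20 [-1.4 -0.8]
25 [ 0.3 -0.9]
30 [ 1.9 -1. ]
4.925 [ 580.5 -132.1   46.9] [-3.2  0.5 10.8] 36.1127673369864
```

```bash
python3 -c "
from workcell import ctrl
print(ctrl.close_job())"
```

```text
the job is handed in; nothing more can be done
None
```

I pressed the plunger down with one finger. The token popped out and stopped against the other finger on the chute, and I handed the job in at about 4.9 s in that pose. No verdict was reported.

- **Plunger:** the fingertips touched the cap at z ≈ 56 mm and stopped at z ≈ 46.9 mm. That is about 9 mm of travel, 1 mm less than the 10 mm nominal. The force reached 20.7 N without further movement, so I take the plunger to be at its stop.
- **Token:** its centre measures about 24 mm past the lip (5 to 98 mm allowed). Two side pictures about 0.5 s apart showed only small changes.
- **Holding force:** the contact force on the token can't be read directly. The picture shows the token against the finger, and the final wrist force was about 11 N up and 3 N sideways.
- **Off plan:** the tool drifted about 4 mm down the chute and pitched about 1° during the descent. It stayed on the cap and did not affect the result.
- **Bystanders:** in the last side picture I viewed, the spare token and mint tin look undisturbed. I did not measure any of the others.

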